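# Check a cleaver blade against a straightedge

### The job

Turn the round work table until the cleaver blade (the broad rectangular one of the three) squarely faces the inspection lamp. Then fetch the straightedge and lay it flat on the table with its working edge flush along the whole cutting edge of the cleaver and centred on it, setting it down and pressing it against the blade only gently; leave it there with the cleaver still facing the lamp, and leave the whetstone, tin, file and oil bottle where they are.

Things in the scene. Friction and masses are not known exactly. Their poses are not given: they have to be found in the camera images.
- axis_top (a point): Centre of the round wooden work table (310 mm across), on its upper face, 30 mm above the bench. Axes of the fixed stand: z up (the turning axis), -x to the inspection lamp, a low grey light bar 110 mm wide, 24 mm deep, top 44 mm above the bench, 192 mm from the axis. The table carries three blades lying flat, 120 degrees apart, three upright pegs between them, and a hub 8 mm high.
- turntable (a joint): Angle of the work table in its stand, rad, growing anticlockwise seen from above, without end stops. 0 (or any whole turn) is when the cleaver squarely faces the lamp. It turns stiffly (0.35 N m) and stays where it is left.
- work_point (a point): Fixed point of the stand, 80 mm from the axis towards the lamp: where the middle of the cleaver's cutting edge comes when it faces the lamp. Axes of the stand.
- cleaver_edge (a point): Middle of the cleaver's straight cutting edge, 80 mm from the turning axis, 5 mm above the table's upper face. Axes turn with the table: -x outwards, away from the blade, y along the edge, z up. The edge is 130 mm long, an upright face from 3 to 7 mm above the table; the table outside it is clear and flat.
- stand: The fixed stand with all it carries: work table, pegs, blades, lamp. Origin on the bench under the turning axis, axes as axis_top. The cleaver blade is a plain steel rectangle 130 x 48 x 4 mm, clamped flat, cutting edge outwards; the other blades are a narrow pointed one and one with a bulging curved edge. Blades rise 7 mm above the table, clamp screws 11 mm.
- peg0 (a point): Top centre of one of the three upright round wooden pegs by which the table is turned: 16 mm across, 45 mm high above the table (75 mm above the bench), 135 mm from the axis, seen from above 60 degrees anticlockwise from the cleaver's outward direction.
- peg1 (a point): Top centre of one of the three upright round wooden pegs by which the table is turned: 16 mm across, 45 mm high above the table (75 mm above the bench), 135 mm from the axis, opposite the cleaver.
- peg2 (a point): Top centre of one of the three upright round wooden pegs by which the table is turned: 16 mm across, 45 mm high above the table (75 mm above the bench), 135 mm from the axis, 60 degrees clockwise from the cleaver's outward direction.
- straightedge_grip (a point): Middle of the straightedge, in the middle of its rib, 23 mm above its underside. A plain aluminium bar lying flat, 160 mm long (along its y), 44 mm wide (x from -16 to +28 mm) and 8 mm thick, with an upright grip rib: 12 mm thick (along x), 100 mm long (along y), its top 46 mm above the underside. 0.2 to 0.35 kg.
- straightedge_edge (a point): Middle of the working edge of the straightedge, 4 mm above its underside: the long edge at +x, the one farther from the rib (28 mm from the rib's middle). Axes of the straightedge.
- straightedge: The straightedge; origin on its underside, under the middle of the rib, axes as above.
- whetstone: Bystander: grey whetstone 140 (y) x 50 (x) x 25 mm high lying beside the straightedge. Origin under its centre.
- tin: Bystander: closed steel tin, 60 mm across, 100 mm high, standing by one end of the straightedge. Origin under its centre.
- file: Bystander: small file lying beside the straightedge, blade (16 mm wide) along +y, wooden handle (20 x 20 mm) along -y, 185 mm long in all. Origin on the bench where blade and handle meet.
- oil: Bystander: oil bottle 56 mm across, 160 mm high, standing close to the work table. Origin under its centre.
Things that resemble listed ones, but are neither listed nor needed, are in the scene too. Several things look just like the straightedge: the one meant starts farthest from the robot's base.

How it is judged:
On the way:
1. the table is turned so that the cleaver faces the lamp (middle of its edge within 10 mm of the work point) and has come to rest, before the straightedge is brought onto the table (horizontal distance between cleaver_edge and work_point below 0.01 m and velocity of joint turntable between -0.05 and 0.05 rad/s and horizontal distance between straightedge_grip and axis_top above 0.17 m), for 0.2 s.
At the end, for the whole second after the job is handed in: Cleaver facing the lamp (edge middle within 10 mm of the work point); straightedge flat on the table, working edge within 3 mm of the cutting edge, parallel within 0.03 rad, middles within 15 mm along the edge; all released and at rest (horizontal distance between cleaver_edge and work_point below 0.01 m and velocity of joint turntable between -0.05 and 0.05 rad/s and x of straightedge_edge in the frame of cleaver_edge between -0.003 and 0.002 m and y of straightedge_edge in the frame of cleaver_edge between -0.015 and 0.015 m and z of straightedge_edge in the frame of cleaver_edge between -0.004 and 0.002 m and angle between the x axis of straightedge and the x axis of cleaver_edge, either way round below 0.03 rad and angle between straightedge's own z axis and vertical below 0.04 rad and linear speed of straightedge below 0.01 m/s); the robot touches nothing.
It fails at once if the straightedge strikes or presses the table or blade with more than 150 N (contact force between straightedge and stand above 150 N).
It fails at once if the straightedge is dropped or thrown down: it moves faster than 0.4 m/s within 12 mm of lying on the table (linear speed of straightedge above 0.4 m/s and z of straightedge_grip in the frame of axis_top below 0.035 m and horizontal distance between straightedge_grip and axis_top below 0.15 m).
It fails at once if the whetstone, tin, file or oil bottle is shifted more than 30 mm or tipped over (distance of any of whetstone, tin, file, oil from where it was at the start of the episode above 0.03 m or angle between any of whetstone, tin, file, oil's own z axis and vertical above 0.5 rad).
It also fails if it takes over 67 s, if anything falls off the work surface, if the arm or the gripper's body presses on something with over 40 N, if the wrist force passes 120 N, or if a joint passes its speed limit or range.

### The arm

A 6-joint arm with a two-finger parallel gripper is mounted at the origin on the work surface. World frame = base frame: x ahead of the robot, y to its left, z up, the work surface at z = 0. Lengths are in m, angles in rad, forces in N, time in s.
With the tool pointing down it reaches from about 0.275 to 0.85 m from the base axis. Payload 19 kg.
Tool frame: the origin (TCP) lies at the very end of the fingers, on their centre line; the grasp point (between the pads) lies 19 mm behind it (arm.hold_point_z is the distance from the TCP to the grasp point, in m); z points along the fingers, y is the line along which they close (so a half turn about z gives the same grasp; the last joint's range is limited). The gripper opens to 85 mm and grips with 20 to 120 N. Pads are 22 mm wide; open, the fingers measure 114 mm over their backs; the gripper's body (76 mm by 85 mm) begins 54 mm behind the grasp point. The pads swing forward as they close: fully open they stand 13 mm farther back than shut.
Start: joints at [0.994, 0.15, 1.437, -0, 1.554, -0.134], TCP at [0.246, 0.52, 0.231] pointing down, gripper open.
Joint ranges: [-2.8, 2.8], [-0.68, 2.1], [0.12, 2.68], [-1.39, 4.53], [0.16, 2.79], [-2.81, 2.81]. Speed limits (rad/s): [1.89, 1.89, 2.22, 3.01, 3.01, 3.01].

### API

Orientations are given as a 3x3 rotation matrix whose columns are the frame's x, y, z axes.
In Python, from workcell import monitor, imaging, arm gives the robot as it stands.
- The arm moves only by the tool arm_command, never from a script. Its argument "steps" is a list of rows, each an object with "linear": the shift along the tool's x, y, z scaled (see below), a list of three; "dr": the turn, a rotation vector about the tool's x, y, z scaled (see below), a list of three. A call has 1 to 20 rows; each row is the pose to reach, as a shift and turn from the pose commanded when the call began, along the tool's axes at that moment, turning the shorter way round; what a row does not reach only later rows make up. The controller multiplies each number of a shift by 0.3 m and each number of a turn by 360 degrees. A row lasts 1/8 s, in which the tool goes at most 62.5 mm and 10.7 degrees, less where a joint would pass 70% of its speed; a pose out of reach is approached as far as the arm can. A call with a number of a shift or a turn outside -1 to 1 is refused whole. A call with a gripper value outside its range is refused whole. "claw" is the finger opening in mm, from 0 to 85.4, set as the call begins (left out, the last holds). The fingers move at their own pace and stop on an object; "force" is the grip in N (left out, the last holds). Time passes only in rows, so rows that repeat a pose let the fingers close. It gives the time, the measured TCP pose, the force, the opening and the grip force at its end, in the units of the state.
- monitor.state(): the state, without advancing time (a new reading comes with each control period).
- imaging.get_image(name): name is "scene" or "top"; returns a dict with "pixels" (420x560x3 uint8, red, green, blue), "camera_matrix" (3x3 intrinsics, pixels), "k1" (the pictures are not rectified: a ray, as slopes to the right and down, at radius r is drawn at 1 + k1 r^2 times it, then the intrinsics apply), "world_to_cam" (4x4, takes a point from world to camera coordinates). Camera axes: x right, y up, looking along -z (the intrinsics and any distortion apply to the point x, -y, -z); pixel columns grow to the right and rows downward; lengths in m; the calibration is good to about 2 mm. A picture is of the moment at which its call begins. There is no depth.
- arm.finish_job(): hands the job in; it is judged then, once.
The state is a dict: "t": time; "qpos": joint angles; "joint_vel": joint speeds; "joint_torque": joint torques, N m; "tool_pos": TCP position; "ee_rot": TCP orientation; "wrist_force": force on the tool from outside, world axes, zero at the start; "wrist_torque": the same for the moment, N m; "width": opening from 0.0 (shut) to 1.0 (fully open); "gripper_force": force on a finger pad.
Only numpy, scipy, OpenCV 4.12 (cv2) and the standard library are available. Lean on these libraries where they do the work, as an engineer would, in place of code of your own. Each camera call takes 0.05 s, during which the arm holds its last target. There are 200 camera calls.

## Working session

There is one attempt and no reset: what is moved stays moved. The work goes in short steps, Python scripts to look and compute and a tool call to move; the robot and the scene stay as the last step left them, time stands still between calls to the robot, and variables do not carry over. Pictures are saved under pics/ and viewed, at most 10 in all, crops included, and the job is handed in when it is done.

Besides the shell and the picture viewer there is one more tool, called as name(argument=value, ...), one argument or row to a line, values as JSON. arm_command: Moves the arm, as the interface text tells. Shifts and turns lie within -1 to 1; 1 stands for 0.3 m of shift or 360 degrees of turn. Its arguments: {"type":"object","properties":{"steps":{"type":"array","items":{"type":"object","properties":{"linear":{"type":"array","items":{"type":"number"}},"dr":{"type":"array","items":{"type":"number"}}}}},"claw":{"type":"number"},"force":{"type":"number"}},"required":["steps"]}

```bash
mkdir -p pics; ls; cat > h.py <<'E'
import numpy as np, cv2
from workcell import monitor, imaging, arm
def grab(name,fn=None):
    d=imaging.get_image(name)
    if fn: cv2.imwrite(fn,d["pixels"][:,:,::-1])
    return d
def pt(d,u,v,z):
    K=np.array(d["camera_matrix"]);k=d["k1"]
    W=np.array(d["world_to_cam"])
    dc=np.array([k,0,0,0],float)
    n=cv2.undistortPoints(np.array([[[u,v]]],float),K,dc)[0,0]
    r=W[:3,:3].T@np.array([n[0],-n[1],-1.]); c=-W[:3,:3].T@W[:3,3]
    return c+r*(z-c[2])/r[2]
def proj(d,p):
    K=np.array(d["camera_matrix"]);W=np.array(d["world_to_cam"])
    c=W[:3,:3]@np.asarray(p,float)+W[:3,3]; s=np.array([c[0],-c[1]])/-c[2]
    s=s*(1+d["k1"]*(s@s)); return K[:2,:2]@s+K[:2,2]
E
python3 - <<'E'
from h import *
for n in("scene","top"):
    d=grab(n,f"pics/{n}0.png")
    print(n,d["camera_matrix"],d["k1"],np.round(d["world_to_cam"],3))
s=monitor.state();print(s["t"],s["tool_pos"],np.round(s["ee_rot"],3),s["wrist_force"],s["width"])
E
```

```text
pics
scene [[385.99268646   0.         274.21212913]
 [  0.         385.99268646 217.81287821]
 [  0.           0.           1.        ]] -0.10372688627305335 [[ 0.573  0.819  0.003 -0.295]
 [-0.575  0.399  0.714  0.263]
 [ 0.584 -0.412  0.7   -1.437]
 [ 0.     0.     0.     1.   ]]
top [[488.98117434   0.         273.26713029]
 [  0.         488.98117434 216.20403519]
 [  0.           0.           1.        ]] -0.12452162825956076 [[ 0.005 -1.    -0.014 -0.003]
 [ 0.997  0.004  0.075 -0.54 ]
 [-0.074 -0.014  0.997 -1.282]
 [ 0.     0.     0.     1.   ]]
0.1 [0.24626894 0.5193792  0.2307719 ] [[-0.904  0.428 -0.001]
 [ 0.428  0.904 -0.001]
 [ 0.    -0.001 -1.   ]] [-0.28080382  0.60367247  0.19913008] 0.9984887109762174
```

View pics/top0.png

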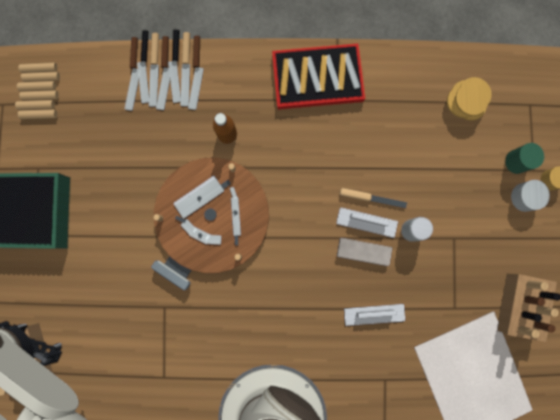

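View pics/scene0.png

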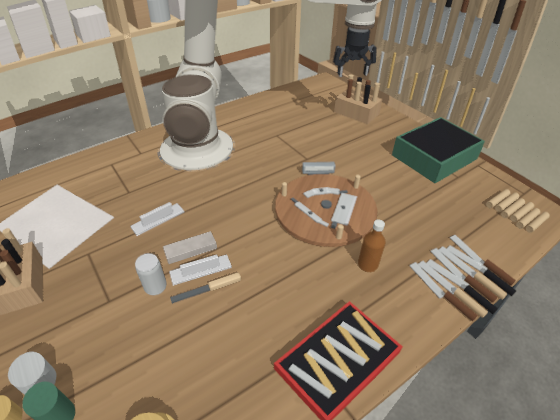

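The top view shows the table centred near (211,215), the lamp at (171,274), the cleaver at (199,197) and pegs at (231,167), (157,217) and (237,257). The oil bottle stands at (224,128). Three things could pass for the straightedge:
- **(367,222):** silver bar between the file and the whetstone.
- **(375,315):** silver bar nearer the base.
- **(365,251):** grey whetstone, no rib.

The base is at the bottom, so the farthest bar is (367,222). I'll check it in one crop.

```bash
python3 - <<'E'
from h import *
im=cv2.imread("pics/top0.png")
a=cv2.resize(im[145:295,140:290],(600,600),interpolation=cv2.INTER_CUBIC)[:, :]
a=cv2.resize(im[145:295,145:285],None,fx=4,fy=4,interpolation=cv2.INTER_CUBIC)
b=cv2.resize(im[175:335,330:440],None,fx=3.5,fy=3.5,interpolation=cv2.INTER_CUBIC)
a=cv2.resize(im[145:295,145:250],None,fx=3.9,fy=3.9,interpolation=cv2.INTER_CUBIC)
o=np.zeros((590,800,3),np.uint8)
o[:585,:409]=a[:585,:409]; o[:560,412:797]=b
cv2.imwrite("pics/crop1.png",o)
d=grab("top")
for n,u,v,z in [("tab",211,215,.03),("lamp",171,274,.044),("clv",199,197,.037),("se",367,222,.02),("oth",375,315,.02),("peg",231,167,.075),("peg",157,217,.075),("peg",237,257,.075)]: print(n,pt(d,u,v,z).round(3))
E
```

```text
tab [0.542 0.164 0.03 ]
lamp [0.386 0.266 0.044]
clv [0.589 0.196 0.037]
se [ 0.526 -0.251  0.02 ]
oth [ 0.28  -0.271  0.02 ]
peg [0.663 0.108 0.075]
peg [0.533 0.298 0.075]
peg [0.432 0.09  0.075]
```

View pics/crop1.png

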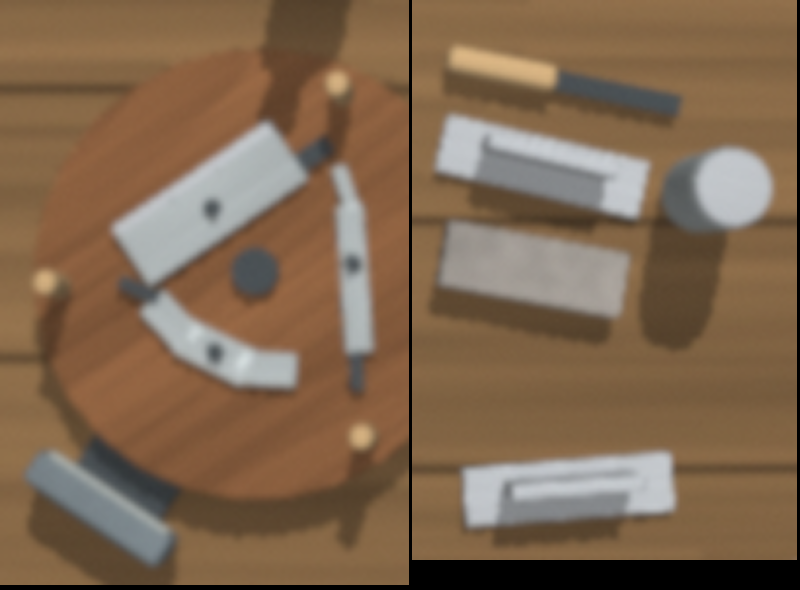

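The crop confirms it: the bar between file and whetstone has its rib off-centre towards the file, so its working edge faces the whetstone. It's the farthest bar. The cleaver is the broad rectangle. Next I'll measure.

```bash
cat >> h.py <<'E'
def comps(d,mask,amin):
    n,l,s,c=cv2.connectedComponentsWithStats(mask.astype(np.uint8),connectivity=4)
    return [(l==i,s[i],c[i]) for i in range(1,n) if s[i][4]>=amin]
def rect(d,m,z):
    v,u=np.nonzero(m)
    cnt=max(cv2.findContours(m.astype(np.uint8),cv2.RETR_EXTERNAL,cv2.CHAIN_APPROX_NONE)[0],key=len)[:,0]
    P=np.array([pt(d,a,b,z)[:2] for a,b in cnt])
    r=cv2.minAreaRect((P*1000).astype(np.float32))
    return r, cv2.boxPoints(r)
E
python3 - <<'E'
from h import *
d=grab("top"); im=d["pixels"]; h=cv2.cvtColor(im,cv2.COLOR_RGB2HSV)
H,S,V=[h[:,:,i].astype(int) for i in range(3)]
def reg(m,x0,y0,x1,y1):
    o=np.zeros_like(m);o[y0:y1,x0:x1]=m[y0:y1,x0:x1];return o
print("pegs")
lt=(V>185)&(S>60)&(H<25)
for m,s,c in comps(d,reg(lt,145,150,255,275),6): print(s[4],c.round(1),pt(d,*c,.075).round(4))
# hub
dk=(V<90)&(S<90)
for m,s,c in comps(d,reg(dk,195,200,225,230),20): print("hub",s[4],c.round(1),pt(d,*c,.038).round(4))
gr=(S<60)&(V>110)
print("grey",)
for nm,b,z in[("clv",(170,170,228,220),.037),("se",(330,200,400,240),.008),("stone",(330,238,395,270),.025),("lamp",(148,255,195,292),.044)]:
    for m,s,c in comps(d,reg(gr if nm!="lamp" else (S<70)&(V>70),*b),80):
        r,bx=rect(d,m,z);print(nm,s[4],c.round(1),[np.round(x,1) for x in r],bx.round(0).tolist())
E
```

```text
pegs
15 [230.9 165.5] [0.667  0.1085 0.075 ]
14 [156.  216.5] [0.5343 0.3006 0.075 ]
16 [237.1 256.3] [0.4338 0.0897 0.075 ]
hub 103 [209.9 214.6] [0.5427 0.166  0.038 ]
grey
clv 967 [198.4 196.7] [array([589.9, 198.1]), array([ 52.7, 134.1]), np.float64(35.2)] [[530.0, 238.0], [607.0, 128.0], [650.0, 158.0], [573.0, 268.0]]
se 1059 [366.8 221.9] [array([ 526.5, -252.5]), array([163.7,  48.7]), np.float64(77.0)] [[484.0, -327.0], [532.0, -338.0], [569.0, -178.0], [521.0, -167.0]]
stone 1037 [364.1 251.5] [array([ 447.3, -241.9]), array([141.2,  52.1]), np.float64(79.2)] [[409.0, -306.0], [460.0, -316.0], [486.0, -177.0], [435.0, -168.0]]
lamp 599 [171.2 273.8] [array([388.5, 264.4]), array([113.7,  44.7]), np.float64(54.5)] [[337.0, 231.0], [374.0, 205.0], [440.0, 298.0], [403.0, 324.0]]
```

```bash
python3 - <<'E'
from h import *
d=grab("top"); im=d["pixels"]; h=cv2.cvtColor(im,cv2.COLOR_RGB2HSV)
H,S,V=[h[:,:,i].astype(int) for i in range(3)]
o=np.zeros(S.shape,bool);o[255:292,148:195]=1
print(np.percentile(V[o&(S<90)],[10,30,50,70,90]))
for t in(100,115,130):
  for m,s,c in comps(d,o&(S<90)&(V>t),60):
    r,bx=rect(d,m,.044);print(t,s[4],[np.round(x,1) for x in r],np.degrees(np.arctan2(r[0][1]-166,r[0][0]-544)))
# scene camera: same
d=grab("scene",'pics/s.png');print(proj(d,[.544,.166,.038]),proj(d,[.384,.266,.044]))
s=monitor.state()
# shift in tool axes to above peg0
R=np.array(s["ee_rot"]);print(R.T@(np.array([.534,.3006,.048])-s["tool_pos"])/.3)
E
```

```text
[ 63.  90. 126. 138. 149.]
100 469 [array([387.5, 266.6]), array([113.4,  34.6]), np.float64(59.0)] 147.26431627148628
115 423 [array([388.8, 268.7]), array([108.5,  31.6]), np.float64(58.9)] 146.51783130588976
130 346 [array([388.2, 266.1]), array([100. ,  26.6]), np.float64(55.8)] 147.26656070119603
[325.05959149 203.34939346] [316.94648899 164.25133893]
[-1.17903941 -0.24809138  0.61027371]
```

arm_command(
  steps=[
    {"linear": [-0.8, -0.17, 0.2], "dr": [0, 0, 0.168]},
    {"linear": [-0.8, -0.17, 0.2], "dr": [0, 0, 0.168]},
    {"linear": [-0.8, -0.17, 0.2], "dr": [0, 0, 0.168]},
    {"linear": [-0.8, -0.17, 0.2], "dr": [0, 0, 0.168]},
    {"linear": [-0.8, -0.17, 0.2], "dr": [0, 0, 0.168]},
    {"linear": [-0.8, -0.17, 0.2], "dr": [0, 0, 0.168]},
    {"linear": [-0.8, -0.17, 0.2], "dr": [0, 0, 0.168]},
  ],
  claw=50,
  force=30,
)

```text
t: 1.18
tool_pos: [0.4415, 0.3705, 0.1712]
ee_rot: [[-0.073, 0.997, -0.0], [0.997, 0.073, -0.0], [-0.0, -0.0, -1.0]]
wrist_force: [-0.5, -0.4, 0.0]
width: 0.586
gripper_force: 0.0
```

```bash
cat >> h.py <<'E'
def to(p,yaw):
    "shift (scaled, tool axes) and z-turn (scaled) to reach p with tool x at yaw deg"
    s=monitor.state();R=np.array(s["ee_rot"]);y=np.degrees(np.arctan2(R[1,0],R[0,0]))
    dy=-((yaw-y+180)%360-180)
    print("t",s["t"],"pos",np.round(s["tool_pos"],4),"yaw",y.round(2),"zaxis",R[:,2].round(3),"q6",s["qpos"][5],"w",s["width"],"F",np.round(s["wrist_force"],1))
    print("lin",(R.T@(np.array(p)-s["tool_pos"])/.3).round(4),"dr",round(dy/360,4))
E
python3 -c "
from h import *
to([.5343,.3006,.048],94.1)"
```

```text
t 1.175 pos [0.4415 0.3705 0.1712] yaw 94.17 zaxis [-0. -0. -1.] q6 0.4917336157781994 w 0.5861777558704068 F [-0.5 -0.4  0. ]
lin [-0.2547  0.2917  0.4107] dr 0.0002
```

arm_command(
  steps=[
    {"linear": [-0.255, 0.292, 0.1]},
    {"linear": [-0.255, 0.292, 0.1]},
    {"linear": [-0.255, 0.292, 0.1]},
    {"linear": [-0.255, 0.292, 0.25]},
    {"linear": [-0.255, 0.292, 0.41]},
    {"linear": [-0.255, 0.292, 0.41]},
    {"linear": [-0.255, 0.292, 0.41]},
  ],
  claw=50,
)

```text
invalid input at $.steps[0]: expected keys linear, dr
```

arm_command(
  steps=[
    {"linear": [0, 0, 0]},
    {"linear": [0, 0, 0]},
    {"linear": [0, 0, 0]},
    {"linear": [0, 0, 0]},
    {"linear": [0, 0, 0]},
    {"linear": [0, 0, 0]},
  ],
  claw=0,
  force=30,
)

```text
invalid input at $.steps[0]: expected keys linear, dr
```

```bash
python3 - <<'E'
from h import *
to([.5343,.3006,.048],94.1)
s=monitor.state();R=np.array(s["ee_rot"]);p0=np.array(s["tool_pos"]);A=np.array([.544,.166,p0[2]])
print("r",np.linalg.norm(p0-A))
for k in range(1,15):
    a=112.3*k/14; c,q=np.cos(np.radians(a)),np.sin(np.radians(a))
    p=A+np.array([[c,-q,0],[q,c,0],[0,0,1]])@(p0-A)
    print((R.T@(p-p0)/.3).round(3).tolist(),round(-a/360,4))
E
```

```text
t 1.175 pos [0.4415 0.3705 0.1712] yaw 94.17 zaxis [-0. -0. -1.] q6 0.4917336157781994 w 0.5861777558704068 F [-0.5 -0.4  0. ]
lin [-0.2547  0.2917  0.4107] dr 0.0002
r 0.22871799487062547
[-0.048, -0.095, 0.0] -0.0223
[-0.108, -0.183, 0.0] -0.0446
[-0.18, -0.262, 0.0] -0.0668
[-0.262, -0.33, 0.0] -0.0891
[-0.353, -0.385, 0.0] -0.1114
[-0.451, -0.428, 0.0] -0.1337
[-0.554, -0.456, 0.0] -0.156
[-0.66, -0.47, 0.0] -0.1783
[-0.766, -0.469, 0.0] -0.2005
[-0.872, -0.453, 0.0] -0.2228
[-0.974, -0.422, 0.0] -0.2451
[-1.071, -0.377, 0.0] -0.2674
[-1.161, -0.32, 0.0] -0.2897
[-1.241, -0.25, 0.0] -0.3119
```

Both moves were refused because each row needs both keys, so I'll send them again.

arm_command(
  steps=[
    {"linear": [-0.255, 0.292, 0.1], "dr": [0, 0, 0]},
    {"linear": [-0.255, 0.292, 0.1], "dr": [0, 0, 0]},
    {"linear": [-0.255, 0.292, 0.1], "dr": [0, 0, 0]},
    {"linear": [-0.255, 0.292, 0.25], "dr": [0, 0, 0]},
    {"linear": [-0.255, 0.292, 0.41], "dr": [0, 0, 0]},
    {"linear": [-0.255, 0.292, 0.41], "dr": [0, 0, 0]},
    {"linear": [-0.255, 0.292, 0.41], "dr": [0, 0, 0]},
  ],
  claw=50,
)

```text
t: 2.05
tool_pos: [0.5348, 0.3014, 0.0504]
ee_rot: [[-0.074, 0.997, 0.002], [0.997, 0.074, 0.001], [0.001, 0.002, -1.0]]
wrist_force: [0.3, 0.4, 1.0]
width: 0.587
gripper_force: 0.0
```

arm_command(
  steps=[
    {"linear": [0, 0, 0], "dr": [0, 0, 0]},
    {"linear": [0, 0, 0], "dr": [0, 0, 0]},
    {"linear": [0, 0, 0], "dr": [0, 0, 0]},
    {"linear": [0, 0, 0], "dr": [0, 0, 0]},
    {"linear": [0, 0, 0], "dr": [0, 0, 0]},
    {"linear": [0, 0, 0], "dr": [0, 0, 0]},
  ],
  claw=0,
  force=30,
)

```text
t: 2.8
tool_pos: [0.5349, 0.301, 0.0499]
ee_rot: [[-0.073, 0.997, 0.002], [0.997, 0.073, 0.001], [0.001, 0.002, -1.0]]
wrist_force: [-1.3, 1.9, 9.0]
width: 0.176
gripper_force: 29.1
```

```bash
python3 - <<'E'
from h import *
to([.5343,.3006,.048],94.1)
s=monitor.state();R=np.array(s["ee_rot"]);p0=np.array(s["tool_pos"]);A=np.array([.544,.166,p0[2]])
print("r",np.linalg.norm(p0-A))
for k in range(1,15):
    a=112.3*k/14; c,q=np.cos(np.radians(a)),np.sin(np.radians(a))
    p=A+np.array([[c,-q,0],[q,c,0],[0,0,1]])@(p0-A)
    print((R.T@(p-p0)/.3).round(3).tolist(),round(-a/360,4))
E
```

```text
t 2.8 pos [0.5349 0.301  0.0499] yaw 94.16 zaxis [ 0.002  0.001 -1.   ] q6 0.31438711667895797 w 0.17600803375571497 F [-1.3  1.9  9. ]
lin [-0.0012 -0.002   0.0063] dr 0.0002
r 0.13530791659663743
[-0.004, -0.063, -0.0] -0.0223
[-0.017, -0.125, -0.0] -0.0446
[-0.038, -0.184, -0.0] -0.0668
[-0.068, -0.24, -0.001] -0.0891
[-0.105, -0.291, -0.001] -0.1114
[-0.148, -0.337, -0.001] -0.1337
[-0.198, -0.376, -0.001] -0.156
[-0.252, -0.407, -0.001] -0.1783
[-0.311, -0.431, -0.001] -0.2005
[-0.372, -0.446, -0.001] -0.2228
[-0.435, -0.453, -0.001] -0.2451
[-0.498, -0.451, -0.001] -0.2674
[-0.56, -0.44, -0.001] -0.2897
[-0.62, -0.42, -0.001] -0.3119
```

arm_command(
  steps=[
    {"linear": [-0.004, -0.063, 0], "dr": [0, 0, -0.0223]},
    {"linear": [-0.017, -0.125, 0], "dr": [0, 0, -0.0446]},
    {"linear": [-0.038, -0.184, 0], "dr": [0, 0, -0.0668]},
    {"linear": [-0.068, -0.24, 0], "dr": [0, 0, -0.0891]},
    {"linear": [-0.105, -0.291, 0], "dr": [0, 0, -0.1114]},
    {"linear": [-0.148, -0.337, 0], "dr": [0, 0, -0.1337]},
    {"linear": [-0.198, -0.376, 0], "dr": [0, 0, -0.156]},
    {"linear": [-0.252, -0.407, 0], "dr": [0, 0, -0.1783]},
    {"linear": [-0.311, -0.431, 0], "dr": [0, 0, -0.2005]},
    {"linear": [-0.372, -0.446, 0], "dr": [0, 0, -0.2228]},
    {"linear": [-0.435, -0.453, 0], "dr": [0, 0, -0.2451]},
    {"linear": [-0.498, -0.451, 0], "dr": [0, 0, -0.2674]},
    {"linear": [-0.56, -0.44, 0], "dr": [0, 0, -0.2897]},
    {"linear": [-0.62, -0.42, 0], "dr": [0, 0, -0.3119]},
    {"linear": [-0.62, -0.42, 0], "dr": [0, 0, -0.3119]},
    {"linear": [-0.62, -0.42, 0], "dr": [0, 0, -0.3119]},
  ],
)

```text
t: 4.8
tool_pos: [0.4248, 0.1063, 0.0499]
ee_rot: [[-0.896, -0.445, 0.007], [-0.445, 0.896, 0.001], [-0.006, -0.002, -1.0]]
wrist_force: [16.9, 5.9, -2.7]
width: 0.173
gripper_force: 30.8
```

arm_command(
  steps=[
    {"linear": [0, 0, 0], "dr": [0, 0, 0]},
    {"linear": [0, 0, 0], "dr": [0, 0, 0]},
    {"linear": [0, 0, 0], "dr": [0, 0, 0]},
    {"linear": [0, 0, -0.15], "dr": [0, 0, 0]},
    {"linear": [0, 0, -0.3], "dr": [0, 0, 0]},
    {"linear": [0, 0, -0.45], "dr": [0, 0, 0]},
  ],
  claw=40,
)

```text
t: 5.55
tool_pos: [0.4218, 0.106, 0.1848]
ee_rot: [[-0.895, -0.445, -0.0], [-0.445, 0.895, -0.0], [0.0, -0.0, -1.0]]
wrist_force: [0.5, 0.3, -0.9]
width: 0.466
gripper_force: 0.0
```

```bash
python3 - <<'E'
from h import *
# straightedge: x axis = short axis direction toward whetstone
a=np.radians(77.0); ex=-np.array([np.cos(a-np.pi/2),np.sin(a-np.pi/2)])
c=np.array([.5265,-.2525]); g=c-ex*.006
print("ex deg",np.degrees(np.arctan2(ex[1],ex[0])),"grip",g)
d=grab("top","pics/top2.png");print("proj rib top ends",[proj(d,[*(g+k*.05*np.array([-ex[1],ex[0]])),.046]).round(1) for k in(-1,1)])
for y in(167,347):to([*g,.1],y)
o=cv2.resize(cv2.imread("pics/top2.png")[140:300,130:440],(800,413),interpolation=cv2.INTER_CUBIC);cv2.imwrite("pics/crop2.png",o)
E
```

```text
ex deg 167.00000000000003 grip [ 0.53234622 -0.25384971]
proj rib top ends [array([351.4, 214.6]), array([388.5, 223.3])]
t 5.6 pos [0.4235 0.1062 0.1905] yaw -153.56 zaxis [ 0.007  0.    -1.   ] q6 -1.9634138857598789 w 0.4671213422054666 F [1.  0.4 8.6]
lin [ 0.2115 -1.2352  0.3036] dr 0.1096
t 5.6 pos [0.4235 0.1062 0.1905] yaw -153.56 zaxis [ 0.007  0.    -1.   ] q6 -1.9634138857598789 w 0.4671213422054666 F [1.  0.4 8.6]
lin [ 0.2115 -1.2352  0.3036] dr -0.3904
```

View pics/crop2.png

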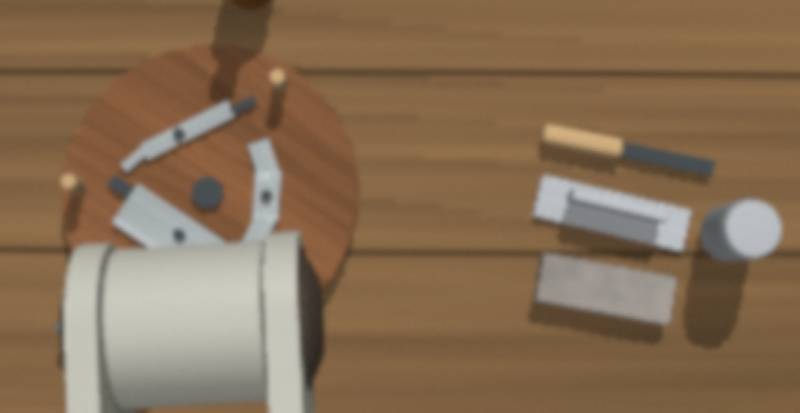

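The cleaver now faces the lamp; the arm hides its outer edge. The straightedge rib in the crop, (570,192) to (667,215), matches my projected rib. Moving above it.

arm_command(
  steps=[
    {"linear": [0.2, -0.9, 0], "dr": [0, 0, 0.359]},
    {"linear": [0.2, -0.9, 0], "dr": [0, 0, 0.359]},
    {"linear": [0.2, -0.9, 0], "dr": [0, 0, 0.359]},
    {"linear": [0.2, -0.9, 0], "dr": [0, 0, 0.359]},
    {"linear": [0.2, -0.9, 0], "dr": [0, 0, 0.359]},
    {"linear": [0.2, -0.9, 0], "dr": [0, 0, 0.359]},
    {"linear": [0.2, -0.9, 0], "dr": [0, 0, 0.359]},
    {"linear": [0.2, -0.9, 0], "dr": [0, 0, 0.359]},
    {"linear": [0.2, -0.9, 0], "dr": [0, 0, 0.359]},
    {"linear": [0.2, -0.9, 0], "dr": [0, 0, 0.359]},
    {"linear": [0.2, -0.9, 0], "dr": [0, 0, 0.359]},
    {"linear": [0.2, -0.9, 0], "dr": [0, 0, 0.359]},
    {"linear": [0.2, -0.9, 0], "dr": [0, 0, 0.359]},
    {"linear": [0.2, -0.9, 0], "dr": [0, 0, 0.359]},
  ],
  claw=36,
)

```text
t: 7.35
tool_pos: [0.4885, -0.1625, 0.1832]
ee_rot: [[0.217, 0.976, -0.0], [0.976, -0.217, -0.0], [-0.0, -0.0, -1.0]]
wrist_force: [0.1, -0.1, -0.3]
width: 0.422
gripper_force: 0.0
```

```bash
python3 - <<'E'
from h import *
to([.5323,-.2538,.013],77)
d=grab("top","pics/top3.png"); im=d["pixels"]; h=cv2.cvtColor(im,cv2.COLOR_RGB2HSV)
S,V=h[:,:,1].astype(int),h[:,:,2].astype(int)
o=np.zeros(S.shape,bool);o[200:258,160:235]=1
for m,s,c in comps(d,o&(S<60)&(V>110),80):
    r,bx=rect(d,m,.037);print(s[4],[np.round(x,1) for x in r],bx.round(0).tolist())
pegs=[]
lt=(V>185)&(S>60)&(h[:,:,0]<25);o[:]=0;o[150:275,145:265]=1
for m,s,c in comps(d,o&lt,6): print(s[4],c.round(1),pt(d,*c,.075).round(4))
cv2.imwrite("pics/crop3.png",cv2.resize(im[140:300,130:270,::-1],None,fx=3.6,fy=3.6,interpolation=cv2.INTER_CUBIC))
E
```

```text
t 7.35 pos [ 0.4885 -0.1625  0.1832] yaw 77.45 zaxis [-0. -0. -1.] q6 -0.25162811886481845 w 0.4217735018065773 F [ 0.1 -0.1 -0.3]
lin [-0.2654  0.2089  0.5672] dr 0.0012
285 [array([532.7, 115.2]), array([97.7, 26.4]), np.float64(0.2)] [[484.0, 128.0], [484.0, 102.0], [582.0, 102.0], [582.0, 129.0]]
981 [array([496.7, 197.2]), array([134.1,  53.1]), np.float64(58.0)] [[439.0, 154.0], [484.0, 126.0], [555.0, 240.0], [510.0, 268.0]]
10 [236.8 169. ] [0.6578 0.093  0.075 ]
9 [155.9 209.7] [0.5519 0.3013 0.075 ]
11 [230.8 259.8] [0.4247 0.1057 0.075 ]
```

View pics/crop3.png

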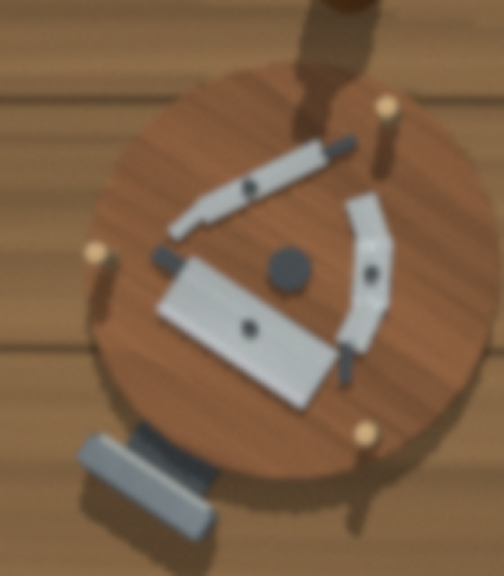

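Cleaver edge direction is about 57–58°, so it faces 147–148° against the lamp at 147°: aligned, with the edge middle near (0.477,0.210). Now the grasp.

arm_command(
  steps=[
    {"linear": [-0.265, 0.209, 0.1], "dr": [0, 0, 0.001]},
    {"linear": [-0.265, 0.209, 0.2], "dr": [0, 0, 0.001]},
    {"linear": [-0.265, 0.209, 0.3], "dr": [0, 0, 0.001]},
    {"linear": [-0.265, 0.209, 0.4], "dr": [0, 0, 0.001]},
    {"linear": [-0.265, 0.209, 0.48], "dr": [0, 0, 0.001]},
    {"linear": [-0.265, 0.209, 0.53], "dr": [0, 0, 0.001]},
    {"linear": [-0.265, 0.209, 0.555], "dr": [0, 0, 0.001]},
    {"linear": [-0.265, 0.209, 0.565], "dr": [0, 0, 0.001]},
    {"linear": [-0.265, 0.209, 0.565], "dr": [0, 0, 0.001]},
    {"linear": [-0.265, 0.209, 0.565], "dr": [0, 0, 0.001]},
  ],
  claw=36,
)

```text
t: 8.65
tool_pos: [0.5323, -0.2541, 0.0145]
ee_rot: [[0.228, 0.974, 0.001], [0.974, -0.228, -0.001], [-0.0, 0.001, -1.0]]
wrist_force: [-0.3, -0.5, 0.6]
width: 0.421
gripper_force: 0.0
```

arm_command(
  steps=[
    {"linear": [0, 0, 0], "dr": [0, 0, 0]},
    {"linear": [0, 0, 0], "dr": [0, 0, 0]},
    {"linear": [0, 0, 0], "dr": [0, 0, 0]},
    {"linear": [0, 0, 0], "dr": [0, 0, 0]},
    {"linear": [0, 0, 0], "dr": [0, 0, 0]},
    {"linear": [0, 0, 0], "dr": [0, 0, 0]},
  ],
  claw=0,
  force=60,
)

```text
t: 9.4
tool_pos: [0.5323, -0.254, 0.0143]
ee_rot: [[0.228, 0.974, 0.001], [0.974, -0.228, -0.0], [-0.0, 0.001, -1.0]]
wrist_force: [-1.3, 1.8, 5.7]
width: 0.127
gripper_force: 59.8
```

Gripped: the opening is about 11 mm on the 12 mm rib. Lift and carry over.

arm_command(
  steps=[
    {"linear": [0, 0, -0.1], "dr": [0, 0, 0]},
    {"linear": [0, 0, -0.25], "dr": [0, 0, 0]},
    {"linear": [0, 0, -0.4], "dr": [0, 0, 0]},
    {"linear": [0, 0, -0.55], "dr": [0, 0, 0]},
    {"linear": [0, 0, -0.62], "dr": [0, 0, 0]},
    {"linear": [0.07, -0.03, -0.62], "dr": [0, 0, -0.025]},
    {"linear": [0.16, -0.07, -0.62], "dr": [0, 0, -0.05]},
    {"linear": [0.26, -0.11, -0.62], "dr": [0, 0, -0.075]},
    {"linear": [0.36, -0.15, -0.62], "dr": [0, 0, -0.1]},
    {"linear": [0.46, -0.19, -0.62], "dr": [0, 0, -0.125]},
    {"linear": [0.56, -0.23, -0.62], "dr": [0, 0, -0.15]},
    {"linear": [0.66, -0.28, -0.62], "dr": [0, 0, -0.175]},
    {"linear": [0.76, -0.32, -0.62], "dr": [0, 0, -0.2]},
    {"linear": [0.84, -0.36, -0.62], "dr": [0, 0, -0.225]},
    {"linear": [0.9, -0.39, -0.62], "dr": [0, 0, -0.25]},
    {"linear": [0.9, -0.39, -0.62], "dr": [0, 0, -0.25]},
    {"linear": [0.9, -0.39, -0.62], "dr": [0, 0, -0.25]},
  ],
)

```text
t: 11.52
tool_pos: [0.4797, 0.0353, 0.1997]
ee_rot: [[-0.973, 0.23, -0.0], [0.23, 0.973, -0.0], [0.0, -0.0, -1.0]]
wrist_force: [-0.3, 0.3, -2.2]
width: 0.128
gripper_force: 58.9
```

```bash
python3 -c "
from h import *
to([.4474,.2298,.075],237.2)"
```

```text
t 11.525 pos [0.4797 0.0353 0.1997] yaw 166.69 zaxis [-0. -0. -1.] q6 -1.4251633973270812 w 0.12777621901530253 F [-0.3  0.3 -2.2]
lin [0.2538 0.6063 0.4154] dr -0.1959
```

arm_command(
  steps=[
    {"linear": [0.05, 0.1, 0], "dr": [0, 0, -0.025]},
    {"linear": [0.1, 0.22, 0], "dr": [0, 0, -0.05]},
    {"linear": [0.15, 0.34, 0], "dr": [0, 0, -0.075]},
    {"linear": [0.2, 0.46, 0], "dr": [0, 0, -0.1]},
    {"linear": [0.23, 0.55, 0], "dr": [0, 0, -0.125]},
    {"linear": [0.254, 0.606, 0], "dr": [0, 0, -0.15]},
    {"linear": [0.254, 0.606, 0], "dr": [0, 0, -0.175]},
    {"linear": [0.254, 0.606, 0], "dr": [0, 0, -0.196]},
    {"linear": [0.254, 0.606, 0.08], "dr": [0, 0, -0.196]},
    {"linear": [0.254, 0.606, 0.17], "dr": [0, 0, -0.196]},
    {"linear": [0.254, 0.606, 0.26], "dr": [0, 0, -0.196]},
    {"linear": [0.254, 0.606, 0.34], "dr": [0, 0, -0.196]},
    {"linear": [0.254, 0.606, 0.39], "dr": [0, 0, -0.196]},
    {"linear": [0.254, 0.606, 0.415], "dr": [0, 0, -0.196]},
    {"linear": [0.254, 0.606, 0.415], "dr": [0, 0, -0.196]},
    {"linear": [0.254, 0.606, 0.415], "dr": [0, 0, -0.196]},
  ],
)

```text
t: 13.52
tool_pos: [0.4472, 0.2301, 0.076]
ee_rot: [[-0.539, -0.842, 0.001], [-0.842, 0.539, 0.0], [-0.001, -0.001, -1.0]]
wrist_force: [-0.1, 0.3, -2.4]
width: 0.13
gripper_force: 59.2
```

```bash
python3 - <<'E'
from h import *
to([.4474,.2298,.0445],237.2)
t=grab("top","pics/t4.png");s=grab("scene","pics/s4.png")
a=cv2.resize(cv2.imread("pics/t4.png")[170:310,140:280],(400,400),interpolation=cv2.INTER_CUBIC)
b=cv2.resize(cv2.imread("pics/s4.png")[130:270,250:390],(400,400),interpolation=cv2.INTER_CUBIC)
cv2.imwrite("pics/crop4.png",np.hstack([a,b]))
E
```

```text
t 13.525 pos [0.4472 0.2301 0.076 ] yaw -122.62 zaxis [ 0.001  0.    -1.   ] q6 -2.2502971564838594 w 0.1300150480519981 F [-0.1  0.3 -2.4]
lin [ 0.0008 -0.001   0.1051] dr 0.0005
```

View pics/crop4.png

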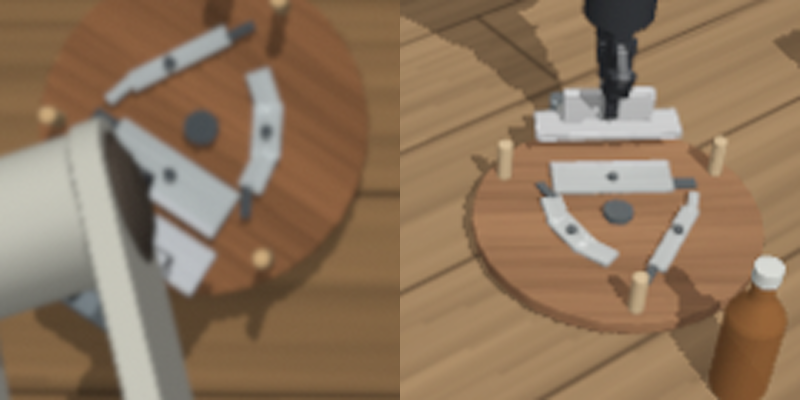

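The straightedge is held above the table just outside the cleaver edge, parallel and centred (scene crop: bar 535–680, blade 552–672). Lowering slowly.

arm_command(
  steps=[
    {"linear": [0, 0, 0.03], "dr": [0, 0, 0]},
    {"linear": [0, 0, 0.055], "dr": [0, 0, 0]},
    {"linear": [0, 0, 0.075], "dr": [0, 0, 0]},
    {"linear": [0, 0, 0.085], "dr": [0, 0, 0]},
    {"linear": [0, 0, 0.092], "dr": [0, 0, 0]},
    {"linear": [0, 0, 0.096], "dr": [0, 0, 0]},
    {"linear": [0, 0, 0.098], "dr": [0, 0, 0]},
    {"linear": [0, 0, 0.098], "dr": [0, 0, 0]},
  ],
)

```text
t: 14.62
tool_pos: [0.4469, 0.23, 0.0459]
ee_rot: [[-0.539, -0.842, 0.0], [-0.842, 0.539, -0.0], [0.0, -0.0, -1.0]]
wrist_force: [-0.1, 0.4, -1.9]
width: 0.138
gripper_force: 59.2
```

```bash
python3 - <<'E'
from h import *
to([.4474,.2298,.0445],237.2)
s=grab("scene","pics/s5.png")
b=cv2.resize(cv2.imread("pics/s5.png")[155:215,290:370],(800,600),interpolation=cv2.INTER_CUBIC)
cv2.imwrite("pics/crop5.png",b)
E
```

```text
t 14.625 pos [0.4469 0.23   0.0459] yaw -122.61 zaxis [ 0. -0. -1.] q6 -2.250446865618454 w 0.13800552765423446 F [-0.1  0.4 -1.9]
lin [-0.0003 -0.0019  0.0048] dr 0.0005
```

View pics/crop5.png

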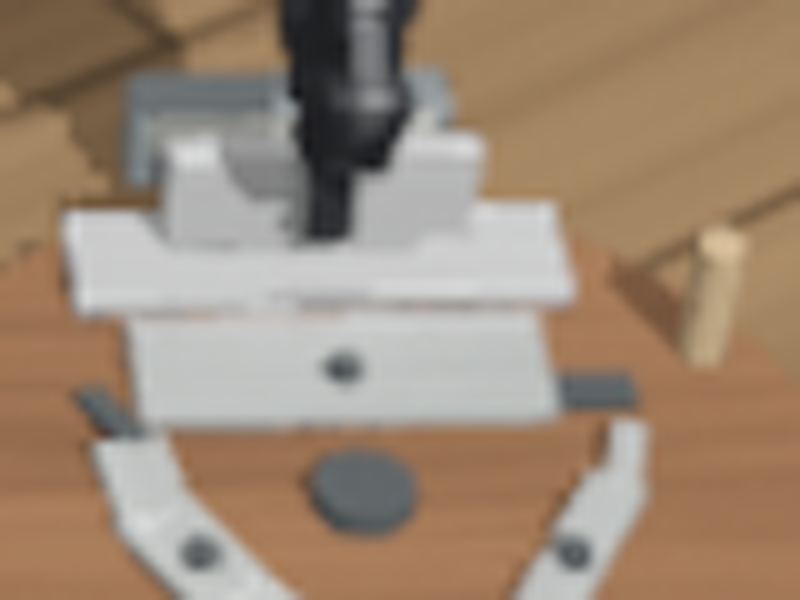

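Bar and blade are parallel, with the middles about 3 mm apart (x 325 against 335) and a small gap left. Now I'll set it down, then slide it inwards while watching the force.

arm_command(
  steps=[
    {"linear": [0, 0, 0.003], "dr": [0, 0, 0]},
    {"linear": [0, 0, 0.006], "dr": [0, 0, 0]},
    {"linear": [0, 0, 0.008], "dr": [0, 0, 0]},
    {"linear": [0, 0, 0.008], "dr": [0, 0, 0]},
  ],
)

```text
t: 15.18
tool_pos: [0.447, 0.2303, 0.0443]
ee_rot: [[-0.539, -0.842, 0.001], [-0.842, 0.539, 0.0], [-0.001, -0.0, -1.0]]
wrist_force: [-4.5, -0.4, 11.2]
width: 0.132
gripper_force: 61.3
```

arm_command(
  steps=[
    {"linear": [0, -0.005, 0], "dr": [0, 0, 0]},
    {"linear": [0, -0.01, 0], "dr": [0, 0, 0]},
    {"linear": [0, -0.014, 0], "dr": [0, 0, 0]},
    {"linear": [0, -0.014, 0], "dr": [0, 0, 0]},
  ],
)

```text
t: 15.68
tool_pos: [0.4504, 0.2284, 0.0443]
ee_rot: [[-0.539, -0.842, 0.0], [-0.842, 0.539, 0.001], [-0.001, 0.0, -1.0]]
wrist_force: [-6.3, 3.3, 11.3]
width: 0.125
gripper_force: 61.5
```

arm_command(
  steps=[
    {"linear": [0, -0.003, 0], "dr": [0, 0, 0]},
    {"linear": [0, -0.006, 0], "dr": [0, 0, 0]},
    {"linear": [0, -0.006, 0], "dr": [0, 0, 0]},
  ],
)

```text
t: 16.05
tool_pos: [0.4518, 0.2274, 0.0443]
ee_rot: [[-0.539, -0.842, 0.0], [-0.842, 0.539, 0.001], [-0.001, 0.0, -1.0]]
wrist_force: [-6.7, 4.5, 11.8]
width: 0.131
gripper_force: 61.5
```

arm_command(
  steps=[
    {"linear": [0, -0.003, 0], "dr": [0, 0, 0]},
    {"linear": [0, -0.006, 0], "dr": [0, 0, 0]},
    {"linear": [0, -0.006, 0], "dr": [0, 0, 0]},
  ],
)

```text
t: 16.42
tool_pos: [0.4533, 0.2265, 0.0443]
ee_rot: [[-0.539, -0.842, 0.0], [-0.842, 0.539, 0.001], [-0.001, 0.0, -1.0]]
wrist_force: [-6.6, 4.3, 11.3]
width: 0.132
gripper_force: 61.5
```

arm_command(
  steps=[
    {"linear": [0, -0.002, 0], "dr": [0, 0, 0]},
    {"linear": [0, -0.004, 0], "dr": [0, 0, 0]},
    {"linear": [0, -0.004, 0], "dr": [0, 0, 0]},
  ],
)

```text
t: 16.8
tool_pos: [0.4538, 0.2263, 0.0443]
ee_rot: [[-0.539, -0.842, -0.001], [-0.842, 0.539, 0.002], [-0.001, 0.002, -1.0]]
wrist_force: [-12.7, 8.5, 16.1]
width: 0.129
gripper_force: 62.0
```

arm_command(
  steps=[
    {"linear": [0, -0.002, 0], "dr": [0, 0, 0]},
    {"linear": [0, -0.004, 0], "dr": [0, 0, 0]},
    {"linear": [0, -0.004, 0], "dr": [0, 0, 0]},
  ],
)

```text
t: 17.18
tool_pos: [0.4541, 0.226, 0.0443]
ee_rot: [[-0.539, -0.842, -0.002], [-0.842, 0.539, 0.003], [-0.001, 0.003, -1.0]]
wrist_force: [-21.1, 11.9, 21.3]
width: 0.13
gripper_force: 63.0
```

arm_command(
  steps=[
    {"linear": [0, 0.003, 0], "dr": [0, 0, 0]},
    {"linear": [0, 0.003, 0], "dr": [0, 0, 0]},
  ],
)

```text
t: 17.42
tool_pos: [0.454, 0.2261, 0.0443]
ee_rot: [[-0.539, -0.842, -0.001], [-0.842, 0.539, 0.002], [-0.001, 0.002, -1.0]]
wrist_force: [-13.7, 8.9, 15.3]
width: 0.131
gripper_force: 62.0
```

arm_command(
  steps=[
    {"linear": [0, 0, 0], "dr": [0, 0, 0]},
    {"linear": [0, 0, 0], "dr": [0, 0, 0]},
    {"linear": [0, 0, 0], "dr": [0, 0, 0]},
    {"linear": [0, 0, 0], "dr": [0, 0, 0]},
  ],
  claw=30,
)

```text
t: 17.92
tool_pos: [0.4547, 0.2249, 0.0434]
ee_rot: [[-0.539, -0.842, -0.0], [-0.842, 0.539, -0.0], [0.0, -0.0, -1.0]]
wrist_force: [-0.3, -0.7, -0.3]
width: 0.356
gripper_force: 0.0
```

arm_command(
  steps=[
    {"linear": [0, 0, -0.03], "dr": [0, 0, 0]},
    {"linear": [0, 0, -0.1], "dr": [0, 0, 0]},
    {"linear": [0, 0, -0.25], "dr": [0, 0, 0]},
    {"linear": [0, 0, -0.4], "dr": [0, 0, 0]},
    {"linear": [0, -0.3, -0.5], "dr": [0, 0, 0]},
    {"linear": [0.3, -0.6, -0.5], "dr": [0, 0, 0]},
    {"linear": [0.5, -0.9, -0.5], "dr": [0, 0, 0]},
    {"linear": [0.6, -0.9, -0.5], "dr": [0, 0, 0]},
    {"linear": [0.8, -0.9, -0.5], "dr": [0, 0, 0]},
    {"linear": [0.8, -0.9, -0.5], "dr": [0, 0, 0]},
    {"linear": [0.8, -0.9, -0.5], "dr": [0, 0, 0]},
  ],
)

```text
t: 19.3
tool_pos: [0.5607, -0.0971, 0.1931]
ee_rot: [[-0.58, -0.815, -0.007], [-0.814, 0.58, -0.029], [0.028, -0.011, -1.0]]
wrist_force: [-0.1, 1.3, -0.3]
width: 0.347
gripper_force: 0.0
```

```bash
python3 - <<'E'
from h import *
t=grab("top","pics/t6.png");s=grab("scene","pics/s6.png")
a=cv2.resize(cv2.imread("pics/t6.png")[185:285,145:245],(400,400),interpolation=cv2.INTER_CUBIC)
b=cv2.resize(cv2.imread("pics/s6.png")[145:225,290:370],(400,400),interpolation=cv2.INTER_CUBIC)
cv2.imwrite("pics/crop6.png",np.hstack([a,b]))
h=cv2.cvtColor(t["pixels"],cv2.COLOR_RGB2HSV);V=h[:,:,2].astype(int);S=h[:,:,1].astype(int)
o=np.zeros(V.shape,bool);o[150:275,145:265]=1
for m,st,c in comps(t,o&(V>185)&(S>60)&(h[:,:,0]<25),6):
    p=pt(t,*c,.075);print(p.round(4),np.degrees(np.arctan2(p[1]-.1667,p[0]-.5448)).round(1))
o[:]=0;o[195:275,155:235]=1
for m,st,c in comps(t,o&(S<60)&(V>110),80):
    r,bx=rect(t,m,.037);print(st[4],[np.round(x,1) for x in r])
E
```

```text
[0.6582 0.0928 0.075 ] -33.1
[0.5524 0.3011 0.075 ] 86.8
[0.4246 0.1056 0.075 ] -153.0
119 [array([586.1, 229.1]), array([19.2, 61.8]), np.float64(26.8)]
326 [array([539.4, 115.2]), array([110.9,  26.4]), np.float64(0.2)]
1972 [array([478.4, 208.3]), array([163.2,  95.3]), np.float64(56.9)]
196 [array([396.1, 282.4]), array([72.6, 26.4]), np.float64(57.6)]
```

View pics/crop6.png

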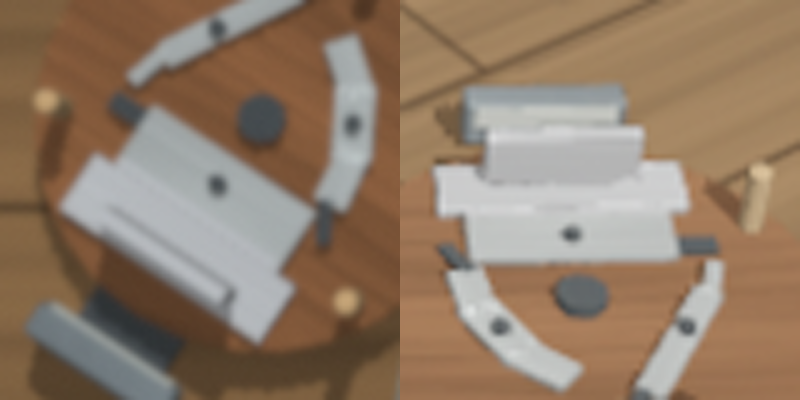

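The bar lies against the whole blade edge and is centred on it, with both overhangs similar in both views. The pegs put the cleaver at 147°. One quick parallelism check, then I'll hand in.

```bash
python3 - <<'E'
from h import *
t=grab("top");im=cv2.cvtColor(t["pixels"],cv2.COLOR_RGB2HSV);S=im[:,:,1].astype(int);V=im[:,:,2].astype(int)
o=np.zeros(V.shape,bool);o[195:275,155:235]=1
m=max(comps(t,o&(S<60)&(V>110),80),key=lambda q:q[1][4])[0]
cnt=max(cv2.findContours(m.astype(np.uint8),cv2.RETR_EXTERNAL,cv2.CHAIN_APPROX_NONE)[0],key=len)[:,0]
a=np.radians(147);O=np.array([np.cos(a),np.sin(a)]);L=np.array([np.sin(a),-np.cos(a)])
for nm,z,lo,hi,lm in[("bar outer",.038,112,140,70),("blade inner",.037,20,44,55),("bar inner tips",.038,70,90,76)]:
    P=np.array([pt(t,*c,z)[:2]-[.5448,.1667] for c in cnt])*1000
    r,l=P@O,P@L
    k=(r>lo)&(r<hi)&(abs(l)<lm)
    if nm=="bar inner tips":k&=abs(l)>68
    f=np.polyfit(l[k],r[k],1);print(nm,k.sum(),f.round(4))
    print("  l range",l.min().round(1),l.max().round(1))
s=monitor.state();print(s["joint_vel"],s["wrist_force"])
E
```

```text
bar outer 45 [5.200000e-03 1.231033e+02]
  l range -83.0 80.1
blade inner 35 [8.70000e-03 3.17555e+01]
  l range -82.9 80.4
bar inner tips 4 [9.40000e-03 7.90647e+01]
  l range -83.0 80.1
[ 0.01805952 -0.00443284  0.00568419  0.00236443 -0.00169283  0.00029821] [ 1.04357264 -0.43127295  0.07706062]
```

Slopes differ by 0.0035 rad, the outer edge is at 123 mm (expected 124) and the bar is off centre by about 1.5 mm. All within tolerance.

```bash
python3 -c "
from h import *
print(arm.finish_job())"
```

```text
the job is handed in; nothing more can be done
None
```

I handed the job in at about 19 s of the 67 s allowed: the cleaver faces the lamp and the straightedge lies flush along its edge (by camera: about 1.5 mm off centre, 0.004 rad off parallel); no verdict was returned.

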